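# Clamp a mended book in the press and hold the lever on its third click

## Robot

A 7-joint arm with a two-finger parallel gripper is mounted at the origin on the work surface. World frame = base frame: x ahead of the robot, y to its left, z up, the work surface at z = 0. Lengths are in m, angles in rad, forces in N, time in s.
With the tool pointing down it reaches from about 0.35 to 0.9 m from the base axis. Payload 19.9 kg.
Tool frame: the origin (TCP) lies between the finger pads; the fingertips stand 19 mm ahead of it and the grasp point (between the pads) is the TCP; z points along the fingers, y is the line along which they close (so a half turn about z gives the same grasp; the last joint's range is limited). The gripper opens to 94 mm and grips with 3 to 60 N. Pads are 16 mm wide; open, the fingers measure 119 mm over their backs; the gripper's body (75 mm by 177 mm) begins 78 mm behind the grasp point.
Start: joints at [-1.2, 0.417, -0.01, 1.614, 0.005, 1.111, -0.053], TCP at [0.25, 0.573, 0.224] pointing down, gripper open.
Joint ranges: [-2.81, 2.81], [-0.39, 2.02], [-1.27, 1.25], [0.06, 2.57], [-1.19, 4.33], [0.19, 2], [-2.82, 2.82]. Speed limits (rad/s): [1.89, 1.89, 2.39, 2.39, 3.01, 3.01, 3.01].

## Interface

Orientations are given as a 3x3 rotation matrix whose columns are the frame's x, y, z axes.
In Python, from rig import robot gives the robot as it stands. Calls block until the motion is done:
- robot.move_ptp(position, orientation): joint-space move of the TCP to a pose.
- robot.move_linear(position, velocity=0.15, frame=None, threshold=None): straight line of the TCP; frame=None keeps the orientation; velocity is the mean speed in m/s. With threshold (N) it stops when the force on the tool has changed by that much, and returns True; else False.
- robot.goto_joints(angles): joint-space move.
- robot.gripper_to(opening): finger opening in m; the grip force is fixed at half the most; returns when the fingers have stopped.
- robot.pause(seconds).
- robot.ik(position, orientation): joint angles nearest the present ones, or None.
- robot.get_state(): the state.
- robot.grab_frame(name): name is "side" or "top" or "wrist"; returns the picture (480x640x3 uint8, red, green, blue); there is no depth.
- robot.camera_info(name): a dict with "fx", "fy", "cx", "cy" (pixels), "rvec" (rotation vector, rad) and "tvec" (3), from world to camera coordinates, as OpenCV has them. Camera axes: x right, y down, z forward; pixel columns grow to the right and rows downward; lengths in m; the calibration is good to about 2 mm. A picture is of the moment at which its call begins: read the wrist's pose just before it. camera_info takes no time and is no camera call; for the wrist camera it gives the pose at the moment of the call.
A pose or a line that the arm cannot do raises robot.PlanningError and nothing moves.
- robot.sign_off(): hands the job in; it is judged then, once.
The state is a dict: "time": time; "qpos": joint angles; "joint_vel": joint speeds; "effort": joint torques, N m; "ee_pos": TCP position; "tool_rot": TCP orientation; "force": force on the tool from outside, world axes, zero at the start; "moment": the same for the moment, N m; "opening": finger opening in m; "grasp_force": force on a finger pad.
Only numpy, scipy, OpenCV 4.12 (cv2) and the standard library are available. Lean on these libraries where they do the work, as an engineer would, in place of code of your own. Each camera call takes 0.05 s, during which the arm holds its last target. There are 200 camera calls.

## Task

Take the thick book out of the wooden rack and stand it, spine still up, down in the slot of the grey book-mending press, and let go of it. Then push the press's spring-return lever down with the fingers, past the first two clicks to the third, so that the jaw closes on the book, without forcing it further, and finish while still holding the lever down there: it springs back if released. Leave the thin book, the glue bottle, the mug and the stapler alone.

Things in the scene. Friction and masses are not known exactly. Their poses are not given: they have to be found in the camera images.
- book_centre (a point): centre (half-way up) of the thick red hardback book: 150 mm long (its x), 26 mm thick (its y), 110 mm high (its z, spine upward), about 0.26 kg. It starts standing in one of the rack's two slots, either one; its foot is 6 mm above the table. Its upper 64 mm stick out of the rack. Its thickness tells it from the thin book
- thin_book_centre (a point): centre of the thin red book, 150 x 14 x 110 mm, standing in the rack's other slot; leave it there
- rack: fixed low dark wooden rack, 190 (x) x 136 (y) mm, walls 46 mm high; two slots along its x, at y = +41 and -41 mm, each 38 mm wide; origin at the centre of its underside
- press: fixed grey steel book-mending press, base 230 (x) x 215 (y) x 12 mm; origin at table height under its middle; its x runs along the slot, away from the robot at yaw 0, z up. The slot is on its +y side, the lever on its -y side; two lever cheeks 117 mm high stand at x = +60, y = -52 and -98 mm, and between them, above the lever's hub, a guide with a steel click weight rises to 245 mm. Three small steel pins on a dark plate mark the clicks
- slot (a point): centre of the slot's floor, 12 mm above the table, axes as the press. The slot is 180 mm long along x between end stops that rise 20 mm, and 40 mm wide along y while the lever is up: from the jaw's face at y = -20 to the fixed wall at y = +20 mm. Wall and jaw rise about 48 mm above the slot floor. As the lever goes down the jaw slides towards +y, 21 mm per rad of the lever, and pushes the book to the fixed wall; on the third click it just closes on the 26 mm book
- lever_pivot (a point): the lever's hinge axis (along the press's y), 95 mm above the table; axes as the press
- lever_bar (a point): black round cross-bar at the lever's free end, to push down on: 20 mm diameter, 56 mm long along its y; this point is its centre, 145 mm from the pivot towards the press's -x. With the lever up it stands 0.36 rad above the level of the pivot (51 mm higher, 146 mm above the table); on the third click 0.30 rad below it (43 mm lower, 52 mm above the table). The lever is 16 mm deep along its length
- lever (a joint): lever angle in rad: 0 up (rest), grows as the bar is pushed down. Clicks (shallow catches) at 0.22, 0.44 and 0.66; with the book in the slot it goes hard just past 0.66. The spring always drives it back to 0: about 4 N at the bar near the top, 7 to 12 N on the third click, about 1 N more just before each click and less just after
- glue: white glue bottle, 44 mm diameter, 120 mm high; origin under its centre; leave alone
- mug: white mug, 80 mm diameter, 90 mm high, handle at its +y; origin under its centre; leave alone
- stapler: black and steel stapler, 150 x 50 x 40 mm; origin under its centre; leave alone

How it is judged:
By the outcome, as a careful person would: the job done as asked, in the order asked, and still so for the second after the job is handed in, while the arm keeps its last pose, push and grip.
It also fails if it takes over 54 s, if anything falls off the work surface, if the arm or the gripper's body presses on something with over 40 N, if the wrist force passes 120 N, or if a joint passes its speed limit or range.

## Working session

There is one attempt and no reset: what is moved stays moved. The work goes in short steps, each a Python script; the robot and the scene stay as the last script left them, time stands still between calls to the robot, and variables do not carry over. Pictures are saved under pics/ and viewed, at most 10 in all, crops included, and the job is handed in when it is done.

```bash
mkdir -p pics; cat > h.py <<'E'
import numpy as np, cv2
from rig import robot
def cam(n):
    c=robot.camera_info(n);R=cv2.Rodrigues(np.array(c["rvec"],float))[0];t=np.array(c["tvec"],float).ravel()
    K=np.array([[c["fx"],0,c["cx"]],[0,c["fy"],c["cy"]],[0,0,1.]]);return K,R,t
def onz(n,px,z,C=None):
    K,R,t=C or cam(n);px=np.atleast_2d(np.array(px,float))
    d=(R.T@np.linalg.inv(K)@np.c_[px,np.ones(len(px))].T).T;o=-R.T@t
    return o+d*((z-o[2])/d[:,2])[:,None]
def proj(n,P):
    K,R,t=cam(n);p=(K@(R@np.atleast_2d(P).T+t[:,None])).T;return p[:,:2]/p[:,2:]
E
python3 - <<'E'
from h import *
for n in("top","side"):
    im=robot.grab_frame(n);cv2.imwrite(f"pics/{n}0.png",im[:,:,::-1])
    K,R,t=cam(n);print(n,(-R.T@t).round(3),R[2].round(2),K[0,0])
print(robot.get_state()["time"])
E
```

```text
top [0.427 0.028 0.901] [ 0.16  0.03 -0.99] 486.25343940058815
side [ 0.367 -0.51   0.551] [ 0.28  0.76 -0.59] 456.98580723662445
0.1
```

View pics/top0.png

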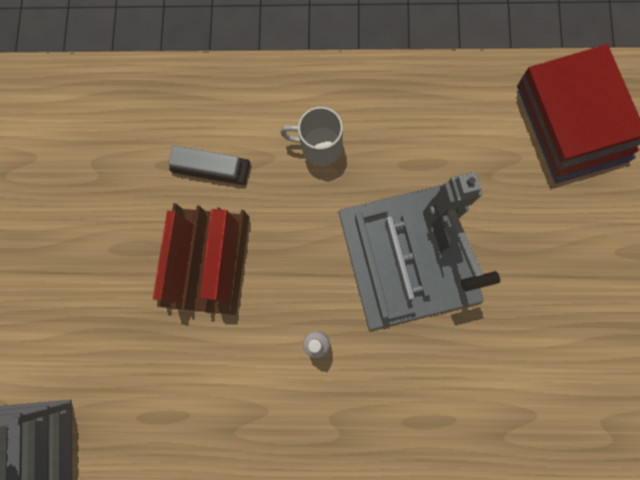

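View pics/side0.png

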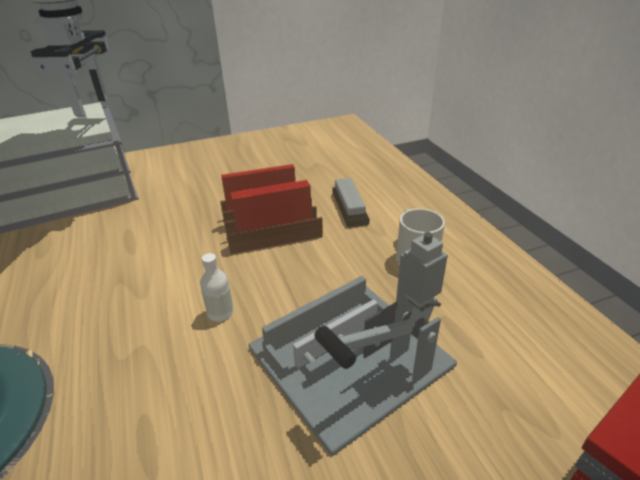

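The top view shows the rack with its top-surface strips at about columns 155-175 (thin) and 203-225 (thick, right). The press is at about (340-482, 185-329), and the lever bar is at (480,282), towards the robot. The side view agrees with this. Next I measure.

```bash
python3 - <<'E'
from h import *
im=cv2.imread("pics/top0.png");hsv=cv2.cvtColor(im,cv2.COLOR_BGR2HSV)
H,S,V=[hsv[:,:,i].astype(int) for i in range(3)]
m=(((H<6)|(H>172))&(S>150)&(V>125)).astype(np.uint8);m[:190]=0;m[320:]=0;m[:,:140]=0;m[:,260:]=0
for c in cv2.findContours(m,0,cv2.CHAIN_APPROX_NONE)[0]:
    if cv2.contourArea(c)<200: continue
    P=onz("top",c[:,0],0.116)[:,:2]
    (ctr,sz,a)=cv2.minAreaRect((P*1000).astype(np.float32));b=cv2.boxPoints((ctr,sz,a))
    e=max((b[1]-b[0],b[2]-b[1]),key=np.linalg.norm);e=e*np.sign(e[0])
    print("book",np.round(ctr,1),np.round(sz,1),"yaw",np.arctan2(e[1],e[0]))
# press base: low saturation
g=((S<70)).astype(np.uint8);g[:180]=0;g[335:]=0;g[:,:335]=0;g[:,505:]=0
g=cv2.morphologyEx(g,cv2.MORPH_OPEN,np.ones((3,3)))
# left edge: first grey in rows; bottom edge: last grey in columns
L=np.array([(np.argmax(g[r])-.5,r) for r in range(220,320)])
B=np.array([(c,np.nonzero(g[:,c])[0].max()+.5) for c in range(375,450)])
T=np.array([(c,np.argmax(g[:,c])-.5) for c in range(347,425)])
ln=[]
for n,E in(("L",L),("B",B),("T",T)):
    P=onz("top",E,0.012)[:,:2];v=cv2.fitLine(P.astype(np.float32),cv2.DIST_HUBER,0,1e-4,1e-4).ravel()
    d=v[:2]*np.sign(v[0] if n=="L" else v[1]);r=np.abs((P-v[2:])@[-d[1],d[0]])
    print(n,d,np.arctan2(d[1],d[0]),"res",r.mean(),r.max());ln.append((v[2:],d))
def X(a,b):
    s=np.linalg.solve(np.c_[a[1],-b[1]],b[0]-a[0]);return a[0]+a[1]*s[0]
LB=X(ln[0],ln[1]);LT=X(ln[0],ln[2]);print("cornersLB,LT",LB,LT,np.linalg.norm(LB-LT))
u=(LT-LB)/np.linalg.norm(LT-LB);w=np.array([-u[1],u[0]])
o=(LB+LT)/2-w*.1075;print("press",o,"yaw",np.arctan2(u[1],u[0]))
# bar
d=((V<60)&(S<90)).astype(np.uint8);d[:262]=0;d[305:]=0;d[:,:455]=0;d[:,505:]=0
c=max(cv2.findContours(d,0,cv2.CHAIN_APPROX_NONE)[0],key=cv2.contourArea)
P=onz("top",c[:,0],.146)[:,:2]*1000;r=cv2.minAreaRect(P.astype(np.float32));print("bar",r)
q=np.array(r[0])/1000-o;print("bar in press",q@u,q@w)
crop=im[170:345,325:515];cv2.imwrite("pics/c1.png",cv2.resize(crop,None,fx=3.4,fy=3.4,interpolation=cv2.INTER_CUBIC))
E
```

```text
book [542.4 316.6] [ 13.3 147.2] yaw -0.10191783
book [545.  234.3] [ 26.4 147.6] yaw -0.06927462
L [0.9685506  0.24881665] 0.2514583 res 0.00046038572143139 0.001139621026514184
B [-0.24727017  0.9689466 ] 1.8206583 res 0.00044203041463910473 0.001104853879093339
T [-0.24957742  0.9683548 ] 1.8230402 res 0.00046670658859421883 0.000988917501221697
cornersLB,LT [ 0.42144102 -0.02670611] [0.64365906 0.03038078] 0.22943358
press [ 0.5592978  -0.10228186] yaw 0.2514583
bar ((499.23101806640625, -183.28158569335938), (67.99288177490234, 37.76633071899414), 80.28316497802734)
bar in press -0.07833179957151966 -0.06350671804573357
```

View pics/c1.png

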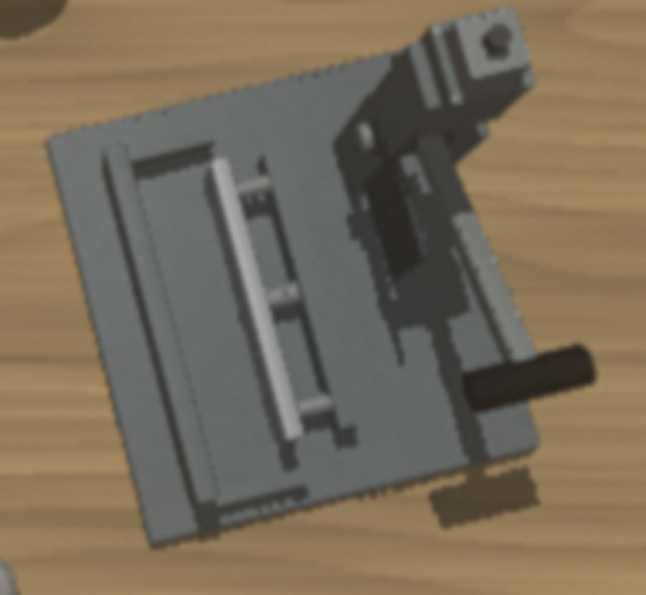

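The crop shows the jaw face's left edge from about (210,160) to (287,437), the wall from (118,150) to (205,500), and the bar from (468,392) to (590,365). I convert these to press coordinates.

```bash
python3 - <<'E'
from h import *
o=np.array([.5593,-.1023]);a=.2515;u=np.array([np.cos(a),np.sin(a)]);w=np.array([-u[1],u[0]])
def pr(n,c,z):
    P=onz("top",[[325+c[0]/3.4-.35,170+c[1]/3.4-.35]],z)[0,:2]-o;print(n,z,np.round([P@u*1000,P@w*1000],1))
for c in((210,160),(287,437)):pr("jaw face",c,.06)
for c in((105,148),(130,148),(195,502),(218,500)):pr("wall top",c,.06)
for c in((140,190),(215,490)):pr("dotted",c,.06);pr("dotted",c,.012)
for c in((135,160),(213,145)):pr("far stop",c,.032)
for c in((220,518),(305,492)):pr("near stop",c,.032)
for c in((529,378),(468,392),(593,365)):pr("bar",c,.146)
im=cv2.imread("pics/side0.png")[230:455,245:460]
cv2.imwrite("pics/c2.png",cv2.resize(im,None,fx=2.6,fy=2.6,interpolation=cv2.INTER_CUBIC))
print("book corners side",proj("side",[[.545,.234,.116]]))
E
```

```text
jaw face 0.06 [69.8 29.6]
jaw face 0.06 [-77.8  29. ]
wall top 0.06 [89.4 80.8]
wall top 0.06 [86.2 68.2]
wall top 0.06 [-98.1  82.3]
wall top 0.06 [-99.9  70.9]
dotted 0.06 [63.3 68.7]
dotted 0.012 [72.4 63.6]
dotted 0.06 [-94.8  71. ]
dotted 0.012 [-94.7  66. ]
far stop 0.032 [85.2 64.2]
far stop 0.032 [82.9 21.6]
near stop 0.032 [-109.2   69.3]
near stop 0.032 [-106.8   23.3]
bar 0.146 [-80.1 -70.7]
bar 0.146 [-79.6 -42.3]
bar 0.146 [ -81.4 -100.3]
book corners side [[271.37249542 188.38231782]]
```

View pics/c2.png

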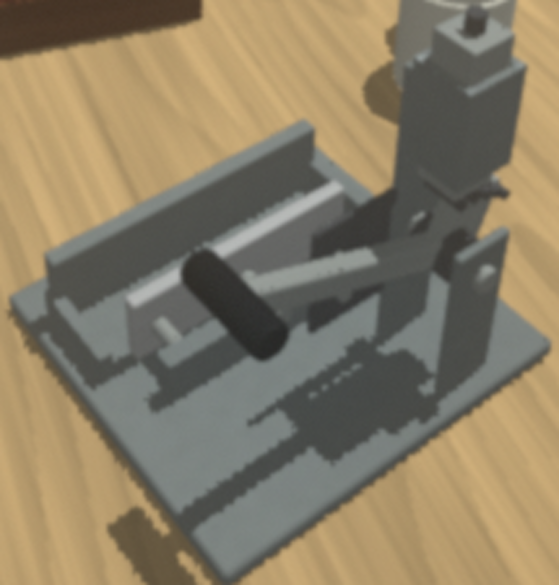

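The side crop shows wall top inner edge from (60,265) to (313,135), the jaw top's slot-side edge from (128,297) to (330,182), and the bar centre at about (235,303). I cross-check these against the top view.

```bash
cat >> h.py <<'E'
o=np.array([.5593,-.1023]);a=.2515;u=np.array([np.cos(a),np.sin(a)]);w=np.array([-u[1],u[0]])
def P(x,y,z): return np.r_[o+u*x+w*y,z]
def down(yaw):
    c,s=np.cos(yaw),np.sin(yaw);return np.array([[c,s,0],[s,-c,0],[0,0,-1.]])
def st(*k):
    s=robot.get_state();print("t %.2f"%s["time"],"p",np.round(s["ee_pos"],4),"F",np.round(s["force"],1),"open %.4f gf %.1f"%(s["opening"],s["grasp_force"]),*k);return s
E
python3 - <<'E'
from h import *
s=st();print(s["tool_rot"])
q=s["qpos"]
for f in(0,np.pi):
    for p,y in(((.545,.2343,.2),-.08),(P(-.004,.049,.25),a),(P(-.08,-.071,.2),a),(P(-.08,-.071,.08),a)):
        j=robot.ik(p,down(y+f));print(f,None if j is None else np.round(j,2))
E
```

```text
t 0.10 p [0.25   0.5725 0.2239] F [-0.7 -0.2 -0.1] open 0.0942 gf 0.0
[[-9.16396437e-01  4.00271736e-01 -3.28592236e-04]
 [ 4.00271858e-01  9.16395897e-01 -1.00021818e-03]
 [-9.92384900e-05 -1.04812260e-03 -9.99999446e-01]]
0 [-0.95  0.45  0.64  1.74 -0.3   1.06 -1.85]
0 [-0.6   0.32  0.8   1.8  -0.26  1.12 -1.03]
0 [-0.47  0.43  0.99  1.89 -0.42  1.05 -0.62]
0 [-0.46  0.7   1.03  1.98 -0.77  0.92 -0.34]
3.141592653589793 [-0.56  0.39  0.13  1.72 -0.06  1.03  1.08]
3.141592653589793 [-0.39  0.28  0.52  1.8  -0.15  1.11  2.01]
3.141592653589793 [-0.32  0.36  0.78  1.88 -0.3   1.02  2.4 ]
3.141592653589793 [-0.11  0.5   0.52  1.97 -0.35  0.76  2.44]
```

```bash
cat >> h.py <<'E'
pi=np.pi
E
python3 - <<'E'
from h import *
R=down(-.08+pi)
robot.move_ptp(np.array([.545,.2343,.22]),R);st()
robot.gripper_to(.075)
hit=robot.move_linear(np.array([.545,.2343,.090]),velocity=.1,threshold=8);st(hit)
robot.gripper_to(.0);st("grip")
robot.move_linear(np.array([.545,.2343,.115]),velocity=.06);st()
robot.move_linear(np.array([.545,.2343,.27]),velocity=.15);st()
C=[cam("side"),cam("top")]
cv2.imwrite("pics/lift.png",robot.grab_frame("side")[:,:,::-1])
print(np.round(robot.get_state()["qpos"],2))
E
```

```text
t 1.75 p [0.5445 0.2355 0.22  ] F [0.2 0.8 0.3] open 0.0938 gf 0.0
t 3.72 p [0.5453 0.2344 0.0906] F [ 0.3  0.5 -0.2] open 0.0748 gf 0.0 False
t 4.53 p [0.545  0.2343 0.09  ] F [ 0.5 -0.   0.2] open 0.0259 gf 30.0 grip
t 5.09 p [0.545  0.2344 0.1152] F [-0.1  0.2 -2.7] open 0.0257 gf 30.0
t 6.28 p [0.5446 0.2341 0.269 ] F [ 0.   0.5 -3.7] open 0.0262 gf 30.0
[-0.57  0.32  0.14  1.65 -0.05  1.17  1.07]
```

View pics/lift.png

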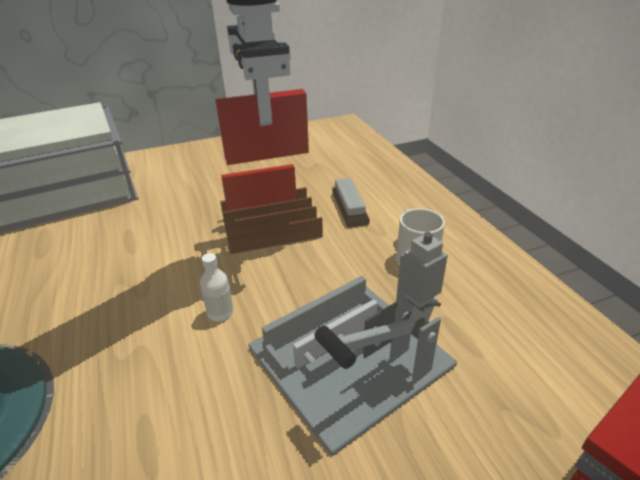

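The thick book (26 mm opening) hangs level at (265,125), and the thin book stays in the rack. Next I place it.

```bash
python3 - <<'E'
from h import *
x,y=-.004,.049
robot.move_ptp(P(x,y,.27),down(a+pi));st()
robot.move_linear(P(x,y,.165),velocity=.12);s0=st()
hit=robot.move_linear(P(x,y,.101),velocity=.05,threshold=5);st(hit)
if not hit: hit=robot.move_linear(P(x,y,.092),velocity=.012,threshold=2.5);st(hit)
cv2.imwrite("pics/place.png",robot.grab_frame("side")[:,:,::-1])
im=robot.grab_frame("top")
im2=cv2.imread("pics/place.png")
cv2.imwrite("pics/place2.png",np.hstack([im2[180:460,220:480],im[150:430,310:570,::-1]]))
E
```

```text
t 7.44 p [ 0.5435 -0.0545  0.2698] F [ 0.1 -0.5 -2.7] open 0.0256 gf 30.0
t 8.47 p [ 0.5436 -0.0558  0.1657] F [-0.5  0.2 -1.8] open 0.0256 gf 30.0
t 9.90 p [ 0.5434 -0.0558  0.1013] F [ 0.2 -0.5 -3.3] open 0.0261 gf 30.0 False
t 10.40 p [ 0.5433 -0.0557  0.0959] F [-1.   0.3  7.4] open 0.0257 gf 30.0 True
```

View pics/place2.png

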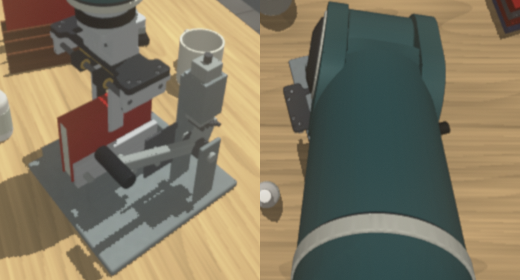

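The book contacted at TCP z = 0.0959 (expected 0.096), so it is on the slot floor and standing between wall and jaw. Now I release it and go above the bar.

```bash
python3 - <<'E'
from h import *
p=robot.get_state()["ee_pos"]
robot.gripper_to(.055);st()
robot.move_linear(np.r_[p[:2],.23],velocity=.12);st()
robot.move_linear(P(-.083,-.072,.23),velocity=.15)
robot.gripper_to(0.0);st()
robot.move_linear(P(-.083,-.072,.186),velocity=.1);st()
im2=robot.grab_frame("side")[:,:,::-1]
cv2.imwrite("pics/bar.png",cv2.resize(im2[180:460,220:480],None,fx=2,fy=2,interpolation=cv2.INTER_CUBIC))
E
```

```text
t 11.14 p [ 0.5427 -0.0557  0.0954] F [-0.3  0.1  0.3] open 0.0548 gf 0.0
t 12.42 p [ 0.5429 -0.0557  0.2293] F [-0.2  0.1 -0.5] open 0.0549 gf 0.0
t 14.47 p [ 0.4968 -0.1927  0.23  ] F [-0.5 -0.5 -0.5] open 0.0004 gf 0.0
t 15.06 p [ 0.497  -0.1928  0.1863] F [-0.1  0.5 -0.1] open 0.0001 gf 0.0
```

View pics/bar.png

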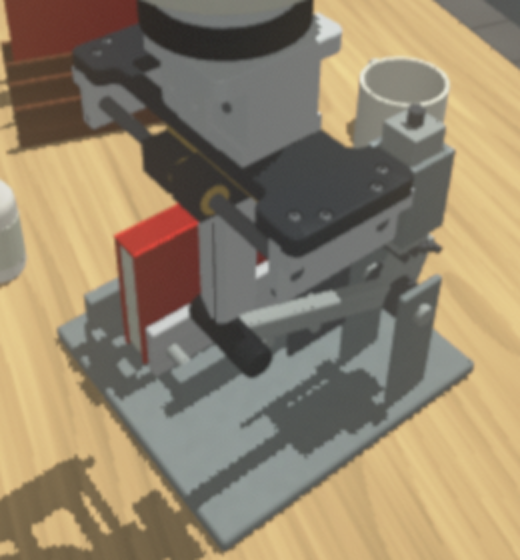

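The fingertips hang just above the bar near its middle, and the book stands free in the slot. I touch the bar first, to calibrate the height.

```bash
cat >> h.py <<'E'
def arc(th,dz=0):
    f=.36-th;return P(.056-.145*np.cos(f)-.003,-.072,.095+.145*np.sin(f)+.010+.019+dz)
E
python3 - <<'E'
from h import *
print(arc(0),arc(.66))
hit=robot.move_linear(P(-.083,-.072,.165),velocity=.02,threshold=2.5);st(hit)
for th in(.1,.18,.22,.25,.30,.36,.40):
    robot.move_linear(arc(th),velocity=.04);st(th)
E
```

```text
[ 0.49711455 -0.19261663  0.17507976] [ 0.49438448 -0.19331809  0.08114957]
t 15.75 p [ 0.4965 -0.1928  0.1742] F [ 0.2 -0.5  2.7] open 0.0006 gf 1.5 True
t 16.24 p [ 0.4925 -0.1939  0.1613] F [-4.3 -1.5  6.5] open 0.0008 gf 2.9 0.1
t 16.68 p [ 0.4903 -0.1946  0.1502] F [-3.5 -1.5  5. ] open 0.0006 gf 2.6 0.18
t 16.98 p [ 0.4899 -0.1948  0.1447] F [-1.1 -3.   5.2] open 0.0005 gf 2.5 0.22
t 17.23 p [ 0.4892 -0.1948  0.1403] F [-0.9 -3.2  5. ] open 0.0006 gf 2.5 0.25
t 17.57 p [ 0.4884 -0.1951  0.133 ] F [-2.9 -3.5  5.5] open 0.0006 gf 2.9 0.3
t 17.93 p [ 0.488  -0.1952  0.1243] F [-3.3 -4.5  6.3] open 0.0001 gf 2.9 0.36
t 18.23 p [ 0.4883 -0.1951  0.1185] F [-2.3 -3.6  6.5] open 0.0004 gf 3.0 0.4
```

```bash
python3 - <<'E'
from h import *
def F(th):
    robot.pause(.1);fs=[]
    for _ in range(4): fs.append(robot.get_state()["force"]);robot.pause(.03)
    s=robot.get_state();print(th,"t %.2f z %.4f"%(s["time"],s["ee_pos"][2]),np.mean(fs,0).round(1));return np.mean(fs,0)
for th in(.44,.50,.56,.60,.62,.635,.645,.655,.66):
    robot.move_linear(arc(th),velocity=.04)
    f=F(th)
    if f[2]>15: break
im2=robot.grab_frame("side")[:,:,::-1]
cv2.imwrite("pics/end1.png",cv2.resize(im2[180:460,220:480],None,fx=2,fy=2,interpolation=cv2.INTER_CUBIC))
E
```

```text
0.44 t 18.75 z 0.1130 [-0.9 -3.   6.3]
0.5 t 19.35 z 0.1044 [-3.  -3.3  7.3]
0.56 t 19.95 z 0.0957 [-3.5 -3.3  7. ]
0.6 t 20.48 z 0.0900 [-3.1 -3.4  6.4]
0.62 t 20.96 z 0.0872 [-3.7 -3.   7.1]
0.635 t 21.44 z 0.0852 [-4.  -2.9  7.6]
0.645 t 21.93 z 0.0837 [-3.9 -3.2  7.2]
0.655 t 22.41 z 0.0823 [-4.7 -3.2  7.5]
0.66 t 22.89 z 0.0816 [-4.9 -3.2  8.5]
```

View pics/end1.png

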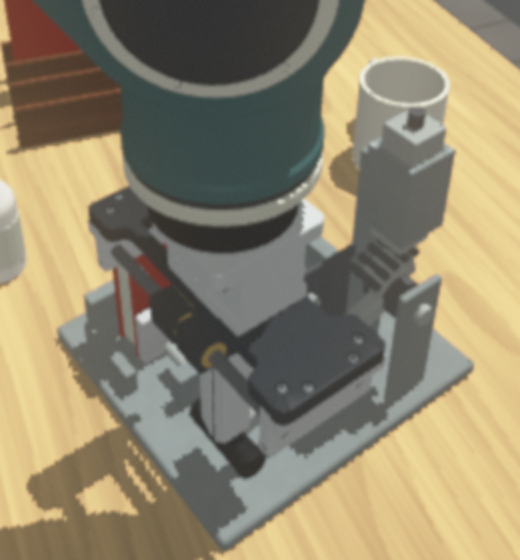

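The lever is nearly at the third click and the force is still climbing, as it does just before a click. I continue in 0.004 rad steps until it drops or goes hard.

```bash
python3 - <<'E'
from h import *
def F():
    robot.pause(.1);fs=[]
    for _ in range(5): fs.append(robot.get_state()["force"]);robot.pause(.03)
    s=robot.get_state();return np.mean(fs,0),s
prev=8.5
for th in np.arange(.664,.694,.004):
    robot.move_linear(arc(th),velocity=.04)
    f,s=F();print(round(th,3),"t %.2f z %.4f"%(s["time"],s["ee_pos"][2]),f.round(1))
    if f[2]<prev-1.2 or f[2]>11.5: break
    prev=max(prev,f[2])
E
```

```text
0.664 t 23.46 z 0.0812 [-6.1 -2.7 10.2]
0.668 t 23.98 z 0.0807 [-6.8 -2.6 12.3]
```

The force went from a steady 7.3 N to 12.3 N within 1.5 mm. That is more than the click's bump of about 1 N, so the jaw has gone hard on the book. I check that it holds and look at the jaw.

```bash
python3 - <<'E'
from h import *
robot.pause(.6);st()
b=robot.grab_frame("side")[:,:,::-1];c=robot.grab_frame("wrist")[:,:,::-1];st()
A=cv2.resize(b[270:380,240:340],(400,440),interpolation=cv2.INTER_CUBIC);C=cv2.resize(c,(400,300))
C=np.vstack([C,np.zeros((140,400,3),np.uint8)]);cv2.imwrite("pics/end2.png",np.hstack([A,C]))
E
```

```text
t 24.57 p [ 0.4944 -0.1935  0.0807] F [-6.8 -3.2 13.1] open 0.0002 gf 6.6
t 24.68 p [ 0.4944 -0.1935  0.0807] F [-6.9 -3.2 11.7] open 0.0004 gf 6.6
```

View pics/end2.png

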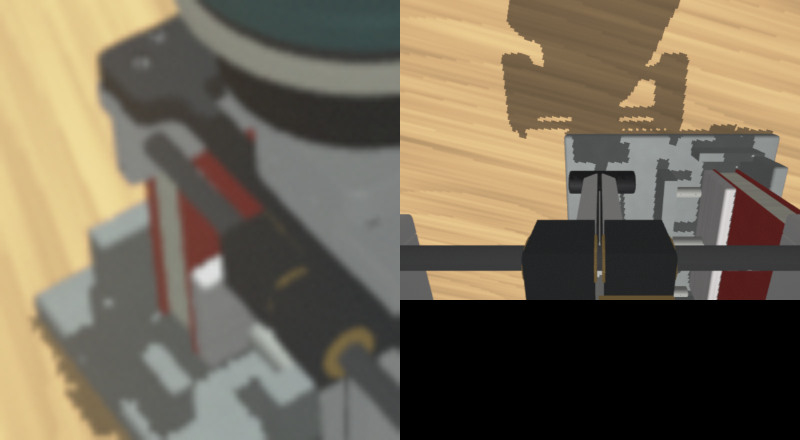

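The side view shows the jaw's white top edge flat against the upright book, and the wrist view shows the fingertips centred on the bar. The push holds steady at about 12 N, so I hand in.

```bash
python3 -c "
from rig import robot
print(robot.sign_off())"
```

```text
the job is handed in; nothing more can be done
None
```

I handed the job in at about 25 s: the thick book stands spine up in the press slot with the jaw closed on it. The fingers are holding the lever at what I judge to be the third click, from the arm's height (about 0.66 rad) and the force rising to about 12 N, as I didn't see the click itself.

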